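# Lower the cup into the steriliser and hold the lift down

## Robot

A 6-joint arm with a two-finger parallel gripper is mounted at the origin on the work surface. World frame = base frame: x ahead of the robot, y to its left, z up, the work surface at z = 0. Lengths are in m, angles in rad, forces in N, time in s.
With the tool pointing down it reaches from about 0.375 to 0.9 m from the base axis. Payload 3.1 kg.
Tool frame: the origin (TCP) lies on the centre line of the jaws, within the pads' length; the fingertips stand 19 mm ahead of it and the grasp point (between the pads) is the TCP; z points along the fingers, y is the direction in which the jaws open and shut (so a half turn about z gives the same grasp; the last joint's range is limited). The gripper opens to 85 mm and grips with 20 to 120 N. Pads are 22 mm wide; open, the fingers measure 114 mm over their backs; the gripper's body (76 mm by 85 mm) begins 54 mm behind the grasp point. The pads swing forward as they close: fully open they stand 13 mm farther back than shut.
Start: joints at [-1.405, 0.527, 1.433, -0, 1.181, -0.178], TCP at [0.211, -0.588, 0.25] pointing down, gripper open.
Joint ranges: [-3.08, 3.08], [-0.75, 2.2], [0.22, 2.44], [-1.43, 4.57], [0, 2.65], [-2.85, 2.85]. Speed limits (rad/s): [2.79, 2.79, 3.14, 3.14, 3.14, 3.14].

## Interface

Orientations are given as a unit quaternion [x, y, z, w].
In Python, from station import manip, imaging, workorder gives the robot as it stands.
- The arm moves only by the shell command python3 -m creep 'ROWS' [FORCE]. ROWS is a JSON object of lists of equal length, an entry for each row: "claw": the finger opening in cm, from 0 to 8.54; "dp": the shift along the tool's x, y, z in cm, a list of three; "roll": the turn about the tool's z in rad. In form: {"claw": [claw, ...], "dp": [[dx, dy, dz], ...], "roll": [roll, ...]}. A call has 1 to 12 rows; each row is the pose to reach, as a shift and turn from the pose commanded when the call began, along the tool's axes at that moment; what a row does not reach only later rows make up. A row lasts 1/10 s, in which the tool goes at most 50 mm and 8.59 degrees, less where a joint would pass 70% of its speed; a pose out of reach is approached as far as the arm can. A call with a gripper value outside its range is refused whole. The fingers move at their own pace and stop on an object; FORCE is the grip in N (left out, the last holds). Time passes only in rows, so rows that repeat a pose let the fingers close. It gives the time, the measured TCP pose, the force and the opening at its end, in the units of the state.
- manip.sense(): the state, without advancing time (a new reading comes with each control period).
- imaging.snapshot(name): name is "side" or "top" or "wrist"; returns a dict with "image" (480x640x3 uint8, red, green, blue), "z_map" (480x640 float32, m along the optical axis (not along the pixel's ray), 0 where there is no reading), "vfov" (degrees; the focal length in pixels is half the picture's height over the tangent of half this angle, whatever the lens; pixels are square), "cx", "cy" (the principal point, pixels), "R" (3x3) and "t" (3): a world point X has camera coordinates R X + t. Camera axes: x right, y down, z forward; pixel columns grow to the right and rows downward; lengths in m; the calibration is good to about 2 mm. A picture is of the moment at which its call begins.
- workorder.sign_off(): hands the job in, once; it reports no verdict.
The state is a dict: "t": time; "q": joint angles; "qd": joint speeds; "tau": joint torques, N m; "tcp_pos": TCP position; "tool_rot": TCP orientation; "force": force on the tool from outside, world axes, zero at the start; "ft_torque": the same for the moment, N m; "finger_gap": opening from 0.0 (shut) to 1.0 (fully open).
Only numpy, scipy, OpenCV 4.12 (cv2) and the standard library are available. Lean on these libraries where they do the work, as an engineer would, in place of code of your own. Each camera call takes 0.05 s, during which the arm holds its last target.

## Task

Gently pick up the thin-walled plastic drinking cup, without squeezing it hard, and set it down softly, upright, in the middle of the lift plate on top of the steriliser box. Let go of the cup, then push the steriliser's side lever down past its first two clicks to the third and keep it there: the catch is worn and the lever springs back up, so finish while still holding it down. Leave everything else on the ledge where it is.

Things in the scene. Friction and masses are not known exactly. Their poses are not given: they have to be found in the camera images.
- cup_center (a point): Centre of the drinking cup (on its axis, half-way up). Open blue plastic cup, mouth up along z, no handle, 70 mm tall, 48 mm across at the foot, 53 at half height, 58 at the rim, wall 2.5 mm, 40 to 85 g. The foot is 35 mm below this point. Thin: never more than 120 N of finger contact in sum (about 60 N per finger of a two-finger grip); 20 N per finger is plenty.
- plate_top (a point): Centre of the top face of the lift plate (part lift_c2): square perforated steel plate 84 x 84 mm in the open 90 x 90 mm well of the steriliser, nothing above it. At rest 2 mm above the housing's top, 77 mm above the ledge; sinks with the lever by the same distance. The standing cup's centre is 35 mm above this point. Never let go of it over 12 mm up, nor press it on with over 25 N.
- steriliser: Steriliser housing, fixed to the ledge: white box 150 (x) x 130 (y) x 75 mm tall, with the square well in the middle of its top. Origin: centre of its underside. z up; the lever is on its -y side, the vent grille on its -x side.
- lever_top (a point): Centre of the top face of the lever's press pad (part lift_c3), where it is pushed: flat black ribbed pad 40 (x) x 44 (y) x 9 mm on a short steel stem, on the housing's -y side, nothing above it. This point is 110 mm from the well's centre along the housing's -y and 82 mm above the ledge at rest. Its near edge is 23 mm clear of the housing wall.
- lift (a joint): How far lever and lift plate are pressed, in m, straight down: 0 = up, at rest; clicks (bumps in the force) at 0.013, 0.026 and 0.039 (the third); solid stop at 0.042. A spring always pushes back: it never stays down by itself. Pressing slowly takes about 12, 14 and 16 N to get over the three bumps, 4 to 10 N between; held at the third click it pushes up with about 10 to 18 N (a compliant arm sags a few mm).
- pot: Bystander: small round terracotta-coloured ceramic pot, 62 mm across, 62 mm tall, with a solid cork stopper on top (76 mm in all). Origin: centre of its underside.
- lunch_box: Bystander: hard plastic lunch box 126 x 186 x 59 mm with four side clips. Origin: centre of its underside.
- fork: Bystander: steel fork 180 mm long, 4 mm thick, lying flat along its own x axis. Origin: near its middle, on its underside.
- fan: Bystander: folded plastic fan, a bar 210 x 24 x 14 mm lying flat along its own x axis. Origin: centre of its underside.
- flask: Bystander: steel drinking flask with a black cap, 64 mm across, 190 mm tall, standing. Origin: centre of its underside.
- bowl: Bystander: small steel bowl 104 mm across, 42 mm tall. Origin: centre of its underside.
- tin: Bystander: closed metal tin 50 mm across, 40 mm tall. Origin: centre of its underside.
There are look-alikes about, which are no part of the job. Of the things that look like the part that bears cup_center, take the one that is farthest to the robot's left at the start.

How it is judged:
By the outcome, as a careful person would: the job done as asked, in the order asked, and still so for the second after the job is handed in, while the arm keeps its last pose, push and grip.
It also fails if it takes over 51 s, if anything falls off the work surface, if the arm or the gripper's body presses on something with over 40 N, if the wrist force passes 120 N, or if a joint passes its speed limit or range.

## Working session

There is one attempt and no reset: what is moved stays moved. The work goes in short steps, Python scripts to look and compute and a shell command to move; the robot and the scene stay as the last step left them, time stands still between calls to the robot, and variables do not carry over. Pictures are saved under pics/ and viewed, and the job is handed in when it is done.

```bash
mkdir -p pics; ls
cat > h.py <<'E'
from station import manip, imaging, workorder
import numpy as np, cv2, pickle
def snap(n,fn):
    s=imaging.snapshot(n); cv2.imwrite('pics/'+fn+'.png',s['image'][:,:,::-1]); pickle.dump(s,open('pics/'+fn+'.pkl','wb')); return s
def world(s,u,v,z=None):
    f=240/np.tan(np.radians(s['vfov'])/2); R=np.array(s['R']);t=np.array(s['t'])
    d=R.T@np.array([(u-s['cx'])/f,(v-s['cy'])/f,1.0]); c=-R.T@t
    if z is None: return c+d*s['z_map'][int(v),int(u)]
    return c+d*(z-c[2])/d[2]
def cloud(s):
    f=240/np.tan(np.radians(s['vfov'])/2); R=np.array(s['R']);t=np.array(s['t'])
    v,u=np.mgrid[:480,:640]; Z=s['z_map']
    P=np.stack([(u-s['cx'])/f*Z,(v-s['cy'])/f*Z,Z],-1)-t
    return P@R
E
python3 - <<'E'
from h import *
for n in('side','top'):
    s=snap(n,n+'0'); print(n,s['vfov'],-np.array(s['R']).T@s['t'])
print(manip.sense())
E
```

```text
pics
side 57.06768252496403 [0.23374691 0.57583123 0.80503445]
top 43.56726705435418 [0.5057908  0.01802349 1.22233894]
{'t': 0.1, 'q': array([-1.40549302e+00,  5.28365631e-01,  1.43375774e+00, -7.00652557e-06,
        1.18138146e+00, -1.78535370e-01]), 'qd': array([-0.00087845, -0.00067364, -0.0036215 , -0.00036259, -0.00019426,
       -0.00101977]), 'tau': array([-4.99385224e-04, -4.43303776e+01, -1.78586411e+01, -1.89493467e-04,
        3.88101500e-03,  5.51129276e-06]), 'tcp_pos': array([ 0.21059585, -0.58782149,  0.2494413 ]), 'tool_rot': array([ 9.85257555e-01,  1.71074943e-01,  3.08581978e-06, -9.56087383e-04]), 'force': array([-0.5052734 , -0.25967321,  0.08355528]), 'ft_torque': array([-0.03208876,  0.05003227, -0.04773874]), 'finger_gap': 1.0015139615924276}
```

View pics/top0.png

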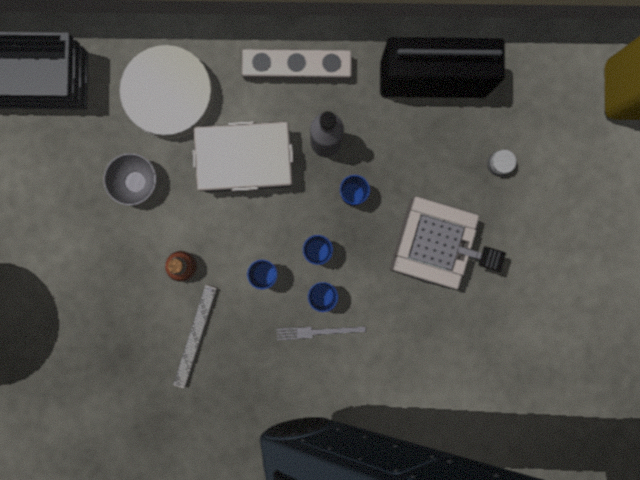

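View pics/side0.png

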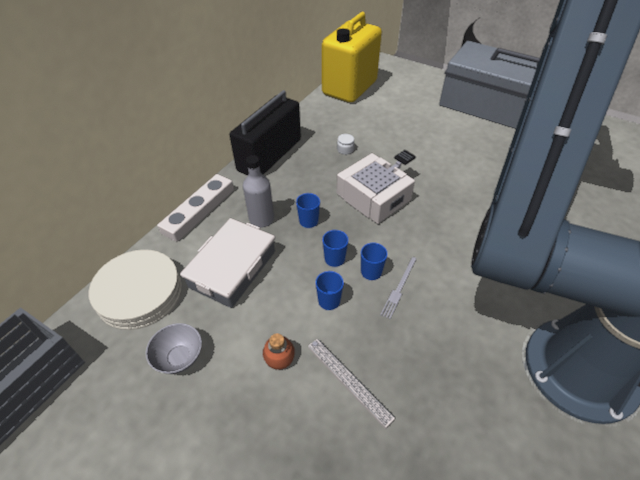

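The top view has the robot's left (+y) at image left. There are four blue cups, at (263,275), (318,250), (323,297) and (355,190). The leftmost is (263,275), which is (330,290) in the side view. The steriliser is at (437,242) with its lever pad at (492,259).

Run:
```python
from h import *
T=pickle.load(open('pics/top0.pkl','rb'));S=pickle.load(open('pics/side0.pkl','rb'))
for nm,s in(('top',T),('side',S)):
    im=s['image'].astype(int);C=cloud(s)
    m=((im[...,2]>im[...,0]+50)&(im[...,2]>80)).astype(np.uint8)
    n,l,st,ce=cv2.connectedComponentsWithStats(m)
    for i in range(1,n):
        if st[i,4]<80: continue
        P=C[l==i]; P=P[(P[:,2]>0.055)&(P[:,2]<.09)]
        r=P[P[:,2]>0.064]
        (c,rad)=cv2.minEnclosingCircle((r[:,:2]*1000).astype(np.float32)) if len(r) else (0,0)
        print(nm,ce[i].round(),st[i,4],'zmax',np.percentile(P[:,2],95) if len(P) else 0,'rim',c,rad)
    # steriliser
    for name,lo,hi,x0,x1,y0,y1 in(('top',.068,.083,.35,.7,-.4,-.05),):
        k=(C[...,2]>lo)&(C[...,2]<hi)&(C[...,0]>x0)&(C[...,0]<x1)&(C[...,1]>y0)&(C[...,1]<y1)&(s['z_map']>0)
        n,l,st,ce=cv2.connectedComponentsWithStats(k.astype(np.uint8))
        for i in range(1,n):
            if st[i,4]<60: continue
            P=C[l==i]; rr=cv2.minAreaRect((P[:,:2]*1000).astype(np.float32))
            print(nm,ce[i].round(),st[i,4],rr,np.median(P[:,2]))
```

```text
top [358. 195.] 227 zmax 0.07324042281345867 rim (658.7893676757812, -55.94541549682617) 28.326183319091797
top [323. 254.] 187 zmax 0.07395815757746356 rim (530.7337646484375, 11.33409309387207) 24.476415634155273
top [270. 277.] 192 zmax 0.07321565775028899 rim (493.6376953125, 119.188720703125) 27.172136306762695
top [329. 298.] 211 zmax 0.0730953165703644 rim (451.3074035644531, 0.4749784469604492) 26.912443161010742
top [439. 243.] 5375 ((549.0628051757812, -244.62709045410156), (197.27891540527344, 150.2977294921875), 73.63411712646484) 0.07601925149735442
side [307. 209.] 632 zmax 0.06965148464587588 rim (663.1077880859375, -54.18521499633789) 29.818614959716797
side [334. 247.] 724 zmax 0.06966009455694394 rim (545.5151977539062, 15.511756896972656) 29.94279670715332
side [372. 260.] 787 zmax 0.07007377387396163 rim (455.1092529296875, 4.854467391967773) 30.03374671936035
side [329. 289.] 832 zmax 0.06975222511793963 rim (497.11370849609375, 122.56843566894531) 29.334863662719727
side [404. 157.] 206 ((533.0012817382812, -312.6192321777344), (52.11835861206055, 39.677433013916016), 76.37310028076172) 0.07995609935621595
side [375. 178.] 2069 ((562.1077270507812, -214.6375732421875), (142.34715270996094, 152.3785400390625), 74.78675079345703) 0.07424910610494682
```

Run:
```python
from h import *
T=pickle.load(open('pics/top0.pkl','rb'))
a=cv2.resize(T['image'][180:310,370:520,::-1],None,fx=5,fy=4.6,interpolation=cv2.INTER_CUBIC);a=np.clip(a.astype(float)*1.5,0,255)
cv2.imwrite('pics/crop1.png',cv2.resize(T['image'][180:310,370:520,::-1],None,fx=4,fy=4,interpolation=cv2.INTER_CUBIC))
```

```text
(no output)
```

View pics/crop1.png

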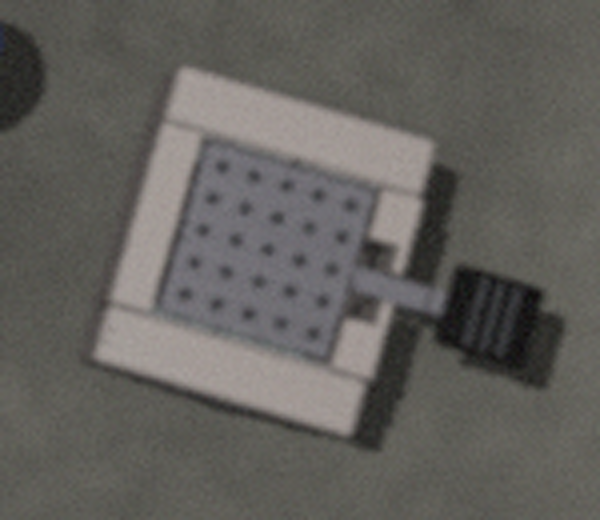

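Estimates: target cup at about (0.496, 0.121). The neighbouring cups lie towards -y, so I'll close the jaws along world x. I'll move above the cup first and refine with the wrist view.

```bash
python3 -m creep '{"claw":[8.54,8.54,8.54,8.54,8.54,8.54,8.54,8.54,8.54,8.54,8.54,8.54],"dp":[[2,-2.2,0],[5,-5.6,0],[8,-9,0],[11,-12.4,0],[14,-15.8,0],[17,-19.2,0],[20,-22.6,0],[23,-26,0],[26,-29.3,0],[29,-32.7,0],[32,-36.1,0],[35,-39.5,0]],"roll":[-0.1,-0.2,-0.3,-0.4,-0.5,-0.6,-0.7,-0.8,-0.9,-1.0,-1.1,-1.22]}' 20
python3 - <<'E'
from h import *
from scipy.spatial.transform import Rotation as Ro
s=manip.sense();R=Ro.from_quat(s['tool_rot']).as_matrix();print(s['tcp_pos'],R.round(3),s['q'])
print(R.T@(np.array([.496,.121,.25])-s['tcp_pos'])*100)
T=pickle.load(open('pics/top0.pkl','rb'))
print(world(T,437,242,.077),world(T,492.5,258.5,.082))
for p in((205,140),(380,185),(328,360),(160,308)): print(world(T,370+p[0]/4-.4,180+p[1]/4-.4,.077)[:2])
E
```

```text
t: 1.3
tcp_pos: [0.4073, -0.0967, 0.2503]
tool_rot: [0.708, 0.706, 0.0, -0.0]
force: [0.7, -0.4, -0.9]
finger_gap: 1.003
[ 0.40727721 -0.09671856  0.25026567] [[ 0.003  1.    -0.   ]
 [ 1.    -0.003  0.   ]
 [ 0.    -0.    -1.   ]] [-5.01559749e-01  2.50079543e-01  1.92304572e+00  4.47932742e-05
  9.68560725e-01 -4.98843632e-01]
[21.79609509  8.81256011  0.02768024]
[ 0.55865056 -0.21468112  0.077     ] [ 0.52810175 -0.31926816  0.082     ]
[ 0.61082211 -0.18365195]
[ 0.59010625 -0.26744071]
[ 0.50624922 -0.24264524]
[ 0.53023322 -0.16242143]
```

```bash
python3 -m creep '{"claw":[8.54,8.54,8.54,8.54,8.54,8.54,8.54],"dp":[[4,1.6,0],[8,3.2,0],[12,4.9,0],[16,6.5,1],[20,8,2],[21.8,8.8,3],[21.8,8.8,3]],"roll":[0,0,0,0,0,0,0]}'
python3 - <<'E'
from h import *
for n in('wrist','top','side'): snap(n,n+'1')
s=manip.sense();print(s['tcp_pos'],s['tool_rot'])
E
```

```text
t: 2.0
tcp_pos: [0.4964, 0.1211, 0.2188]
tool_rot: [0.708, 0.706, -0.001, -0.001]
force: [-0.7, -0.4, 0.1]
finger_gap: 1.002
[0.49606993 0.1183001  0.22021231] [ 7.09562163e-01  7.04642615e-01 -5.28299090e-04 -2.07603018e-04]
```

View pics/wrist1.png

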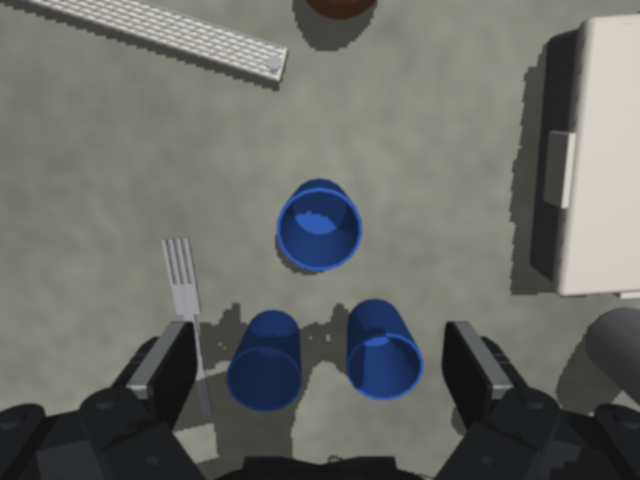

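View pics/side1.png

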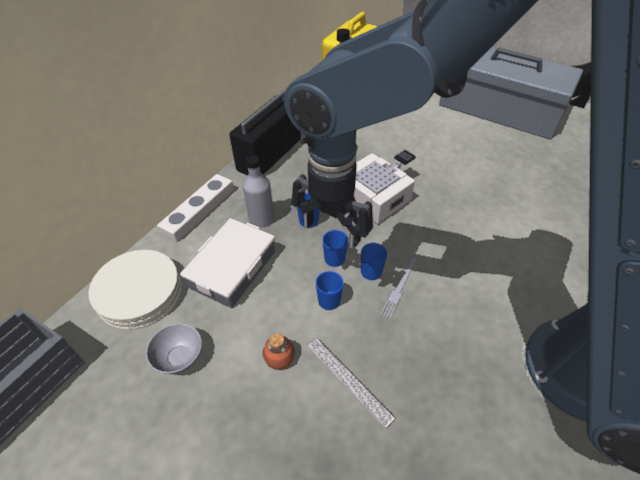

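The wrist view shows the target cup's rim centred at about (319,229) with radius about 41 px. The two neighbouring cups are at about (265,378) and (385,365). I'll fit the rim in the wrist view and check it against the side view.

Run:
```python
from h import *
for fn,z in(('wrist1',.07),('side0',.07),('side1',.07),('top0',.07)):
    s=pickle.load(open('pics/'+fn+'.pkl','rb'));im=s['image'].astype(int)
    m=((im[...,2]>im[...,0]+40)&(im[...,2]>60)).astype(np.uint8)
    n,l,st,ce=cv2.connectedComponentsWithStats(m)
    for i in range(1,n):
        if st[i,4]<80: continue
        w=world(s,*ce[i],z); 
        if np.hypot(w[0]-.495,w[1]-.12)>.04: continue
        ys,xs=np.nonzero(l==i)
        # all mask pixels cast to the rim plane; nadir-far side pixels = rim; circle through hull pts of rim
        P=np.array([world(s,x,y,z)[:2] for x,y in zip(xs,ys)])
        c=(-np.array(s['R']).T@s['t'])[:2]
        C=cloud(s)[ys,xs]; k=(C[:,2]>.062)
        print(fn,'camera',c.round(3),'mask ctr',w[:2].round(4),'depth rim bbox x',C[k,0].min().round(4),C[k,0].max().round(4),'y',C[k,1].min().round(4),C[k,1].max().round(4),np.percentile(C[:,2],98))
        # silhouette at plane z: bounding perp/along view direction
        d=(w[:2]-c)/np.linalg.norm(w[:2]-c);e=np.array([-d[1],d[0]])
        a=P@d;b=P@e
        # near? rim's far extreme at max a ; perp extremes = rim
        cen=d*(a.max()-.029)+e*(b.max()+b.min())/2
        near=d*(a.min()+.029)+e*(b.max()+b.min())/2
        print('  perp halfwidth',(b.max()-b.min())/2,'len',a.max()-a.min(),'rim ctr by far edge',cen,'by near',near)
s=pickle.load(open('pics/wrist1.pkl','rb'));print(world(s,319,229.5,.07),world(s,319-41,229,.07),world(s,319+41,229,.07))
```

```text
wrist1 camera [0.496 0.202] mask ctr [0.4941 0.1243] depth rim bbox x 0.4667 0.5236 y 0.0936 0.2016 0.07042735298714506
  perp halfwidth 0.0286934179679339 len 0.06228104115824572 rim ctr by far edge [0.49489685 0.12245925] by near [0.49502154 0.12673847]
side0 camera [0.234 0.576] mask ctr [0.4878 0.1381] depth rim bbox x 0.2337 0.5255 y 0.0934 0.5758 0.06976325414356871
  perp halfwidth 0.028597785636617995 len 0.09239492734192856 rim ctr by far edge [0.49605191 0.12413369] by near [0.47878752 0.15388183]
side1 camera [0.234 0.576] mask ctr [0.4878 0.1382] depth rim bbox x 0.2337 0.5258 y 0.0934 0.5758 0.07002201204495673
  perp halfwidth 0.02859779769351442 len 0.09239458388909935 rim ctr by far edge [0.4960517  0.12413381] by near [0.47878689 0.1538813 ]
top0 camera [0.506 0.018] mask ctr [0.4927 0.1123] depth rim bbox x 0.4673 0.5211 y 0.018 0.1483 0.07330817440724423
  perp halfwidth 0.02768575228284889 len 0.05652010919167095 rim ctr by far edge [0.49434686 0.11927224] by near [0.49414367 0.12073812]
[0.49485267 0.12256673 0.07      ] [0.46755922 0.12296157 0.07      ] [0.52212583 0.12286455 0.07      ]
```

```bash
python3 -m creep '{"claw":[8.54,8.54,8.54,8.54,8.54,8.54,8.54,8.54,8.54],"dp":[[0.2,-0.1,0],[0.2,-0.1,3],[0.2,-0.1,6],[0.2,-0.1,9],[0.2,-0.1,11.5],[0.2,-0.1,13.5],[0.2,-0.1,13.5],[0.2,-0.1,13.5],[0.2,-0.1,13.5]],"roll":[0,0,0,0,0,0,0,0,0]}' 20
python3 - <<'E'
from h import *
snap('wrist','wrist2');print(manip.sense()['tcp_pos'])
E
```

```text
t: 3.05
tcp_pos: [0.4965, 0.1205, 0.0866]
tool_rot: [0.71, 0.704, 0.001, 0.001]
force: [0.5, -0.9, -0.7]
finger_gap: 1.0
[0.49657725 0.12058388 0.08670282]
```

View pics/wrist2.png

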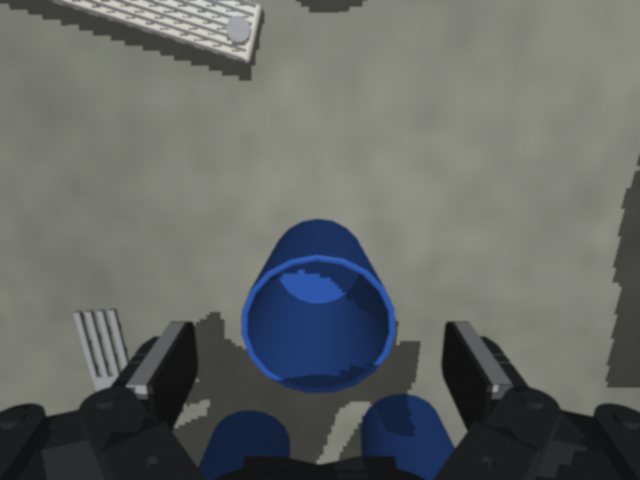

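The cup's rim, at about (319,325), is centred between the finger pads. I'll lower around it and close gently.

```bash
python3 -m creep '{"claw":[8.54,8.54,8.54,8,7.4,6.8,6.3,5.9,5.6,5.3,5.0,5.0],"dp":[[0.15,-0.05,2],[0.15,-0.1,4],[0.15,-0.1,4.6],[0.15,-0.1,4.6],[0.15,-0.1,4.6],[0.15,-0.1,4.6],[0.15,-0.1,4.6],[0.15,-0.1,4.6],[0.15,-0.1,4.6],[0.15,-0.1,4.6],[0.15,-0.1,4.6],[0.15,-0.1,4.6]],"roll":[0,0,0,0,0,0,0,0,0,0,0,0]}' 20
python3 -m creep '{"claw":[4.5,4.5,4.5],"dp":[[0,0,0],[0,0,0],[0,0,0]],"roll":[0,0,0]}' 20
python3 - <<'E'
from h import *
snap('wrist','wrist3');print(manip.sense())
E
```

```text
t: 4.3
tcp_pos: [0.4952, 0.1224, 0.0401]
tool_rot: [0.71, 0.705, 0.001, 0.001]
force: [0.3, 0.7, 5.3]
finger_gap: 0.654
t: 4.6
tcp_pos: [0.4952, 0.1224, 0.0401]
tool_rot: [0.71, 0.705, 0.001, 0.001]
force: [0.1, -0.6, 5.3]
finger_gap: 0.657
{'t': 4.65, 'q': array([2.28859648e-02, 7.30817395e-01, 1.86709470e+00, 1.53840386e-05,
       5.42094437e-01, 2.99236954e-02]), 'qd': array([-8.08608890e-05,  1.10364439e-03,  1.13172889e-03, -8.89690792e-04,
        9.09413260e-04,  1.46065182e-03]), 'tau': array([ 3.04490968e-02, -3.83603203e+01, -5.36356553e+00,  2.79333057e-03,
       -8.60331953e-02, -7.68681202e-03]), 'tcp_pos': array([0.49522153, 0.12236688, 0.04009852]), 'tool_rot': array([7.09595029e-01, 7.04609300e-01, 5.78121610e-04, 5.42892803e-04]), 'force': array([-0.33352835,  0.85118368,  5.44127895]), 'ft_torque': array([-0.06754388,  0.06706004, -0.09282843]), 'finger_gap': 0.6572443369511506}
```

View pics/wrist3.png

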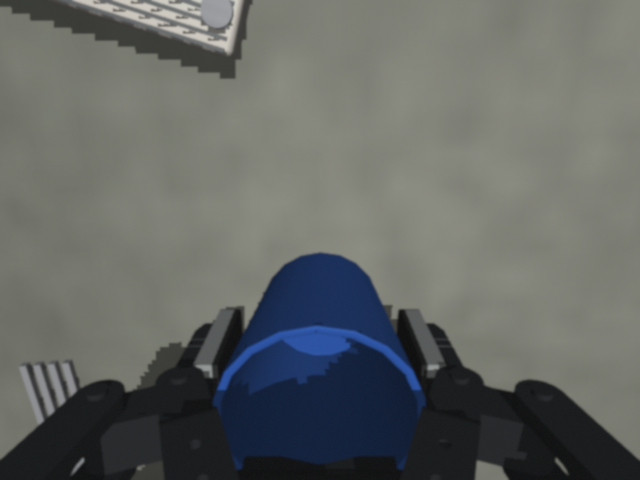

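The cup is held (opening 56 mm, force steady). Now I'll lift.

```bash
python3 -m creep '{"claw":[4.5,4.5,4.5,4.5,4.5,4.5,4.5,4.5,4.5],"dp":[[0,0,-0.5],[0,0,-1.5],[0,0,-3],[0,0,-5],[0,0,-8],[0,0,-11],[0,0,-13],[0,0,-14],[0,0,-14]],"roll":[0,0,0,0,0,0,0,0,0]}' 20
python3 - <<'E'
from h import *
snap('wrist','wrist4');snap('side','side4')
from scipy.spatial.transform import Rotation as Ro
s=manip.sense();R=Ro.from_quat(s['tool_rot']).as_matrix();print(s['tcp_pos'],s['force'])
print(R.T@(np.array([.5595,-.214,.18])-s['tcp_pos'])*100)
E
```

```text
t: 5.55
tcp_pos: [0.4952, 0.1224, 0.1808]
tool_rot: [0.71, 0.705, 0.001, 0.001]
force: [0.9, 0.6, -1.3]
finger_gap: 0.659
[0.49399309 0.12231501 0.17887748] [-0.21300102 -0.55315846 -1.2140413 ]
[-33.58478238   6.78604455  -0.11841197]
```

View pics/side4.png

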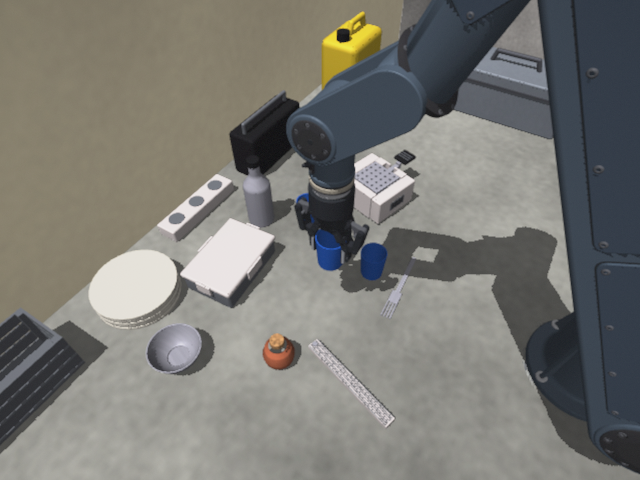

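The cup is in the gripper, lifted clear. I'll refine the plate centre from both earlier views before moving over.

Run:
```python
from h import *
for fn,roi in(('top0',(395,190,480,295)),('side0',(335,150,420,200))):
    s=pickle.load(open('pics/'+fn+'.pkl','rb'));im=s['image'].astype(int)
    x0,y0,x1,y1=roi
    sub=im[y0:y1,x0:x1]; C=cloud(s)[y0:y1,x0:x1]
    print(fn, 'plate px', sub[(242-y0) if fn=='top0' else 178-y0,(437-x0) if fn=='top0' else 376-x0])
    wht=(sub[...,0]>=sub[...,2]+3)&(sub.mean(-1)>110)&(C[...,2]>.066)
    pl=(sub[...,2]>=sub[...,0]+3)&(C[...,2]>.066)
    for nm,m,z in(('white',wht,.075),('plate',pl,.077)):
        m=cv2.morphologyEx(m.astype(np.uint8),cv2.MORPH_CLOSE,np.ones((3,3)))
        if nm=='plate': m=cv2.morphologyEx(m,cv2.MORPH_OPEN,np.ones((7,7)))
        n,l,st,ce=cv2.connectedComponentsWithStats(m);i=1+np.argmax(st[1:,4])
        ys,xs=np.nonzero(l==i);P=np.array([world(s,x+x0,y+y0,z)[:2] for x,y in zip(xs,ys)])
        print(nm,cv2.minAreaRect((P*1000).astype(np.float32)))
cv=pickle.load(open('pics/side0.pkl','rb'))
cv2.imwrite('pics/crop2.png',cv2.resize(cv['image'][140:230,320:430,::-1],None,fx=6,fy=6,interpolation=cv2.INTER_CUBIC))
```

```text
top0 plate px [73 71 76]
white ((558.8231201171875, -212.39163208007812), (131.1020965576172, 148.04855346679688), 73.64490509033203)
plate ((558.7431640625, -214.31712341308594), (87.27410125732422, 85.61827850341797), 73.62744140625)
side0 plate px [162 161 173]
white ((563.2926025390625, -208.1673126220703), (137.5784454345703, 158.6768341064453), 74.35514831542969)
plate ((557.5714721679688, -211.9121551513672), (94.31018829345703, 87.57279968261719), 74.91571807861328)
```

View pics/crop2.png

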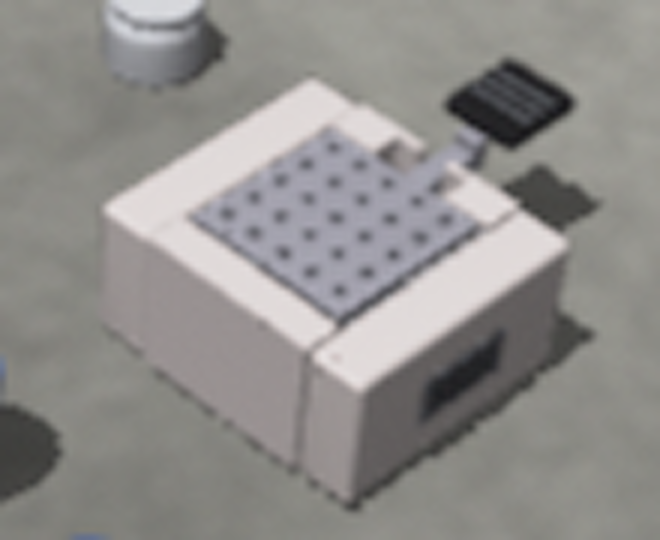

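```bash
python3 -m creep '{"claw":[4.5,4.5,4.5,4.5,4.5,4.5,4.5,4.5,4.5,4.5,4.5,4.5],"dp":[[-1,0.2,0],[-3,0.6,0],[-6,1.2,0],[-9.5,1.9,0],[-13,2.6,0],[-16.5,3.3,0],[-20,4,0],[-23.5,4.7,0],[-27,5.4,0],[-29,5.8,0],[-30,6,0],[-30,6,0]],"roll":[0,0,0,0,0,0,0,0,0,0,0,0]}' 20
python3 - <<'E'
from h import *
snap('wrist','wrist5');snap('side','side5');print(manip.sense()['tcp_pos'])
E
```

```text
t: 6.85
tcp_pos: [0.5522, -0.1788, 0.1786]
tool_rot: [0.71, 0.704, -0.0, -0.001]
force: [-0.1, 0.4, -1.3]
finger_gap: 0.66
[ 0.55171079 -0.17670646  0.17879198]
```

View pics/wrist5.png

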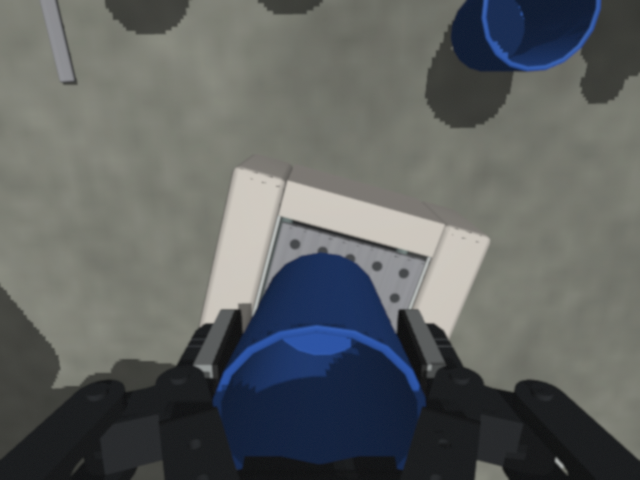

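Run:
```python
from h import *
s=pickle.load(open('pics/side0.pkl','rb'))
print('side',world(s,375.4,176.6,.077), 'pad',world(s,320+511/6-.4,140+102/6-.4,.082))
s=pickle.load(open('pics/wrist5.pkl','rb'))
a=world(s,285,219,.077)[:2];b=world(s,429,258,.077)[:2];d=(b-a)/np.linalg.norm(b-a)
print(a,b,np.linalg.norm(b-a),'yaw',np.degrees(np.arctan2(d[1],d[0])));n=np.array([d[1],-d[0]]);print('ctr from wrist',(a+b)/2+n*.042)
# housing outer +y edge corners
a=world(s,236,169,.075)[:2];b=world(s,489,238,.075)[:2];d=(b-a)/np.linalg.norm(b-a)
print(np.linalg.norm(b-a),np.degrees(np.arctan2(d[1],d[0])),'ctr',(a+b)/2+np.array([d[1],-d[0]])*.065)
```

```text
side [ 0.55979166 -0.20749471  0.077     ] pad [ 0.52816469 -0.31124463  0.082     ]
[ 0.53265957 -0.15749335] [ 0.61279532 -0.18073879] 0.08343912796499994 yaw -16.176166647905713
ctr from wrist [ 0.5610266  -0.20945328]
0.14407195332066985 -15.891658490321557 ctr [ 0.55885344 -0.21264357]
```

```bash
python3 -m creep '{"claw":[4.5,4.5,4.5,4.5,4.5,4.5,4.5,4.5],"dp":[[-1,0.2,0],[-2.3,0.5,1],[-3.3,0.7,2.2],[-3.3,0.7,3.4],[-3.3,0.7,4.3],[-3.3,0.7,4.8],[-3.3,0.7,4.8],[-3.3,0.7,4.8]],"roll":[0,0,0,0,0,0,0,0]}' 20
python3 - <<'E'
from h import *
snap('wrist','wrist6');snap('side','side6');s=snap('top','top6');print(manip.sense()['tcp_pos'])
s=pickle.load(open('pics/side6.pkl','rb'))
cv2.imwrite('pics/crop6.png',cv2.resize(s['image'][120:240,320:450,::-1],None,fx=5,fy=5,interpolation=cv2.INTER_CUBIC))
E
```

```text
t: 7.75
tcp_pos: [0.5593, -0.2108, 0.1312]
tool_rot: [0.709, 0.705, -0.0, -0.0]
force: [0.3, 0.3, -0.2]
finger_gap: 0.658
[ 0.55965775 -0.21111391  0.13187937]
```

View pics/crop6.png

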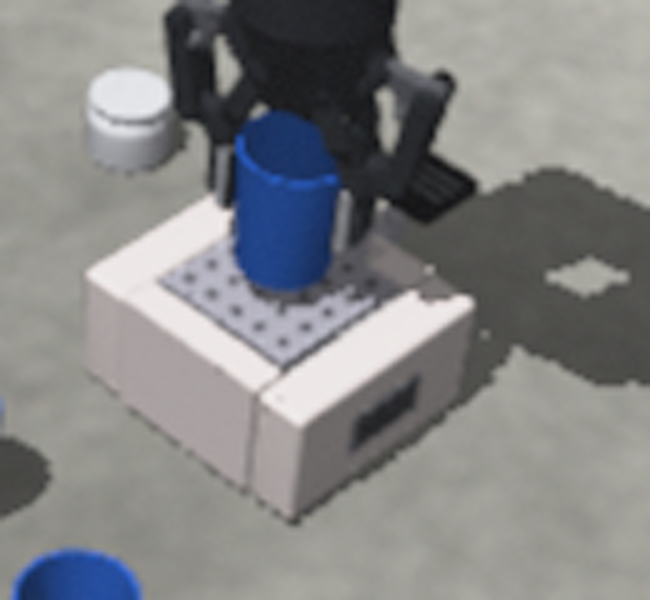

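View pics/wrist6.png

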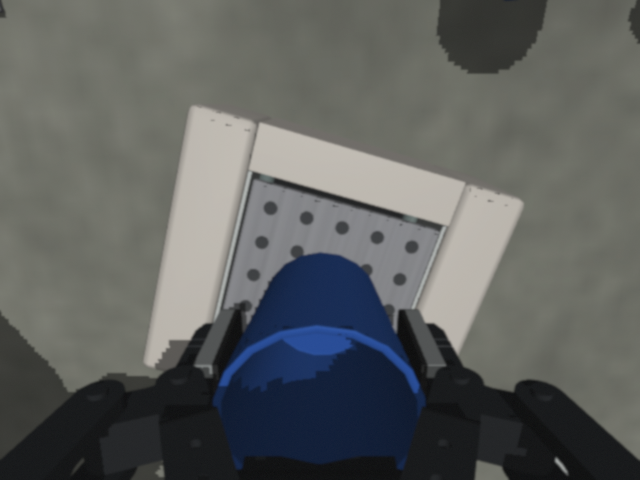

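The side crop shows the cup upright just above the plate. The wrist view shows the plate's far corners at (253,177) and (442,230). I'll check centring.

Run:
```python
from h import *
s=pickle.load(open('pics/wrist6.pkl','rb'))
a=world(s,253,177,.077)[:2];b=world(s,442,230,.077)[:2];d=(b-a)/np.linalg.norm(b-a)
print(np.linalg.norm(b-a),'ctr wrist',(a+b)/2+np.array([d[1],-d[0]])*.042)
zt=.132-.040+.070
for fn in('side6','wrist6'):
    s=pickle.load(open('pics/'+fn+'.pkl','rb'))
    im=s['image'].astype(int);m=((im[...,2]>im[...,0]+40)&(im[...,2]>60))
    n,l,st,ce=cv2.connectedComponentsWithStats(m.astype(np.uint8));C=cloud(s)
    for i in range(1,n):
        if st[i,4]<200: continue
        P=C[l==i];P=P[P[:,2]<.25]
        if not len(P) or P[:,2].max()<.1:continue
        r=P[P[:,2]>P[:,2].max()-.008]
        print(fn,ce[i],'zmin,max',P[:,2].min(),np.percentile(P[:,2],99.5),'rim x',r[:,0].min(),r[:,0].max(),'y',r[:,1].min(),r[:,1].max(),'all y',P[:,1].max())
s=pickle.load(open('pics/side6.pkl','rb'))
# foot: lowest arc in crop (285,291) near point ; left/right foot extremes (237,270),(330,272)
u=[320+285/5-.4,120+291/5-.4]
for z in(.090,.092): 
    w=world(s,*u,z); c=-np.array(s['R']).T@s['t']; dd=(w-c)[:2];dd/=np.linalg.norm(dd);print('foot centre',w[:2]+dd*.024)
```

```text
0.08419156861056519 ctr wrist [ 0.55975464 -0.21103433]
side6 [376.16745656 159.88151659] zmin,max 0.07449525217305784 0.1643719247685169 rim x 0.539643777677012 0.5408998497293148 y -0.1936902785687475 -0.18977215064414085 all y -0.18102247620572298
wrist6 [314.81496716 326.63862536] zmin,max 0.09287187069351814 0.16194481420232423 rim x 0.530417810202542 0.5862866390027514 y -0.20892207027921078 -0.1816119959278838 all y -0.1816119959278838
foot centre [ 0.55860178 -0.21327591]
foot centre [ 0.55771869 -0.2111308 ]
```

The cup centre is (0.559,-0.211) and the plate centre is (0.5598,-0.211). The foot is about 15 mm up, so I'll lower slowly and watch the force.

```bash
python3 -m creep '{"claw":[4.5,4.5,4.5,4.5,4.5,4.5],"dp":[[0,0.1,0.5],[0,0.1,0.9],[0,0.1,1.1],[0,0.1,1.2],[0,0.1,1.3],[0,0.1,1.3]],"roll":[0,0,0,0,0,0]}' 20
python3 -m creep '{"claw":[4.5,4.5,4.5],"dp":[[0,0,0.05],[0,0,0.1],[0,0,0.1]],"roll":[0,0,0]}' 20
```

```text
t: 8.5
tcp_pos: [0.5602, -0.2111, 0.1182]
tool_rot: [0.71, 0.705, -0.0, -0.0]
force: [-0.7, -0.3, -0.7]
finger_gap: 0.657
t: 8.8
tcp_pos: [0.5603, -0.2111, 0.1173]
tool_rot: [0.71, 0.705, -0.0, -0.0]
force: [0.1, -1.3, 0.1]
finger_gap: 0.657
```

```bash
python3 -m creep '{"claw":[4.5,4.5,4.5],"dp":[[0,0,0.05],[0,0,0.1],[0,0,0.1]],"roll":[0,0,0]}' 20
python3 - <<'E'
from h import *
f=[]
snap('wrist','wrist7');s=snap('side','side7');print(manip.sense()['force'])
cv2.imwrite('pics/crop7.png',cv2.resize(s['image'][120:240,320:450,::-1],None,fx=5,fy=5,interpolation=cv2.INTER_CUBIC))
E
```

```text
t: 9.1
tcp_pos: [0.5605, -0.2113, 0.1171]
tool_rot: [0.71, 0.705, -0.0, 0.0]
force: [-0.4, 0.6, 5.0]
finger_gap: 0.659
[-1.0471248   0.33702753  5.19872755]
```

View pics/crop7.png

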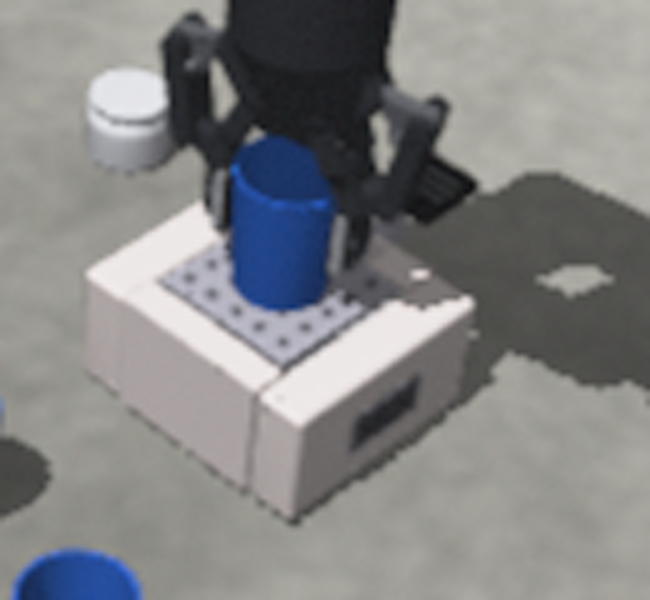

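There is 5 N of contact force and the cup's foot is on the plate. I'll open the jaws slowly, then rise straight up.

```bash
python3 -m creep '{"claw":[5.7,6.0,6.4,6.9,7.5,8.1,8.54,8.54],"dp":[[0,0,0],[0,0,0],[0,0,0],[0,0,0],[0,0,0],[0,0,0],[0,0,0],[0,0,0]],"roll":[0,0,0,0,0,0,0,0]}' 20
python3 -m creep '{"claw":[8.54,8.54,8.54,8.54,8.54,8.54,8.54,8.54],"dp":[[0,0,-0.5],[0,0,-1.5],[0,0,-3],[0,0,-5.5],[0,0,-8],[0,0,-10.5],[0,0,-12],[0,0,-12]],"roll":[0,0,0,0,0,0,0,0]}'
python3 - <<'E'
from h import *
w=snap('wrist','wrist8');s=snap('side','side8');print(manip.sense()['tcp_pos'])
C=cloud(w);im=w['image'].astype(int);k=(im[...,2]>im[...,0]+40)&(C[...,2]>.138)&(C[...,2]<.16)
P=C[k];print(P[:,:2].min(0),P[:,:2].max(0),np.percentile(P[:,2],99))
E
```

```text
t: 10.0
tcp_pos: [0.5603, -0.2111, 0.1163]
tool_rot: [0.71, 0.705, 0.0, -0.0]
force: [-0.9, -0.6, 0.4]
finger_gap: 1.002
t: 10.8
tcp_pos: [0.5618, -0.212, 0.2399]
tool_rot: [0.71, 0.705, 0.001, 0.003]
force: [0.4, -0.5, 0.1]
finger_gap: 0.997
[ 0.56016746 -0.21103051  0.23677796]
[ 0.53193546 -0.23935456] [ 0.58859576 -0.18242173] 0.1479297166038966
```

View pics/wrist8.png

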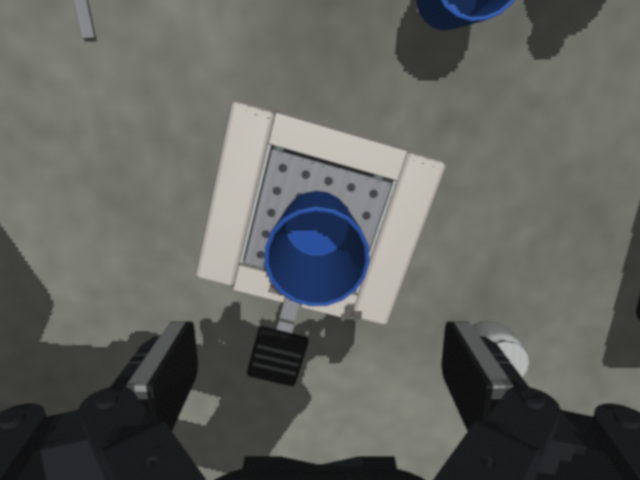

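The cup stands at (0.5603,-0.2109) with its rim at 0.147, which is centred and upright. The pad is at about (278,356) in the wrist view. I'll work out the lever position.

Run:
```python
from h import *
w=pickle.load(open('pics/wrist8.pkl','rb'));C=cloud(w)
im=w['image'];k=(C[...,2]>.077)&(C[...,2]<.088)&(im.mean(-1)<70)&(C[...,1]<-.28)&(C[...,1]>-.36)
n,l,st,ce=cv2.connectedComponentsWithStats(k.astype(np.uint8));i=1+np.argmax(st[1:,4])
P=np.array([world(w,x,y,.082)[:2] for y,x in np.argwhere(l==i)]);print(ce[i],cv2.minAreaRect((P*1000).astype(np.float32)),P.mean(0))
a=np.radians(-16.2);print('geom',np.array([.5600,-.2110])+.110*np.array([np.sin(a),-np.cos(a)]))
from scipy.spatial.transform import Rotation as Ro
s=manip.sense();R=Ro.from_quat(s['tool_rot']).as_matrix();print(s['tcp_pos'],R.round(3))
print(R.T@(np.array([.5293,-.3166,s['tcp_pos'][2]])-s['tcp_pos'])*100)
```

```text
[277.25661376 356.76870748] ((529.1201171875, -315.0020751953125), (45.79280471801758, 39.50905990600586), 73.7218246459961) [ 0.5290633  -0.31471305]
geom [ 0.52931098 -0.31663231]
[ 0.56016746 -0.21103051  0.23677796] [[ 0.007  1.     0.001]
 [ 1.    -0.007 -0.   ]
 [-0.     0.001 -1.   ]]
[-1.05782853e+01 -3.01281494e+00  1.98828494e-03]
```

```bash
python3 - <<'E'
from h import *
w=pickle.load(open('pics/wrist8.pkl','rb'));print(-np.array(w['R']).T@w['t'], np.array(w['R'])[2])
E
python3 -m creep '{"claw":[7,5,3,1,0,0,0,0,0,0],"dp":[[-2,-0.5,0],[-4.5,-1.2,0],[-7,-2,0],[-9,-2.6,0],[-10.7,-3,0],[-10.7,-3,3],[-10.7,-3,6],[-10.7,-3,9],[-10.7,-3,10.5],[-10.7,-3,10.5]],"roll":[0,0,0,0,0,0,0,0,0,0]}' 60
python3 - <<'E'
from h import *
w=snap('wrist','wrist9');s=snap('side','side9');print(manip.sense()['tcp_pos'])
E
```

```text
[ 0.56105627 -0.13100318  0.36289862] [ 0.00199667 -0.31157249 -0.95022029]
t: 11.9
tcp_pos: [0.5276, -0.3163, 0.1277]
tool_rot: [0.71, 0.705, -0.0, -0.004]
force: [-0.4, 0.1, -0.2]
finger_gap: -0.003
[ 0.52947661 -0.31781065  0.13083946]
```

View pics/wrist9.png

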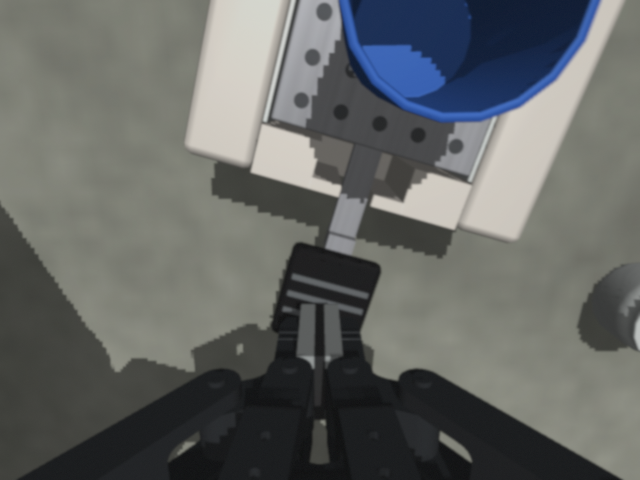

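View pics/side9.png

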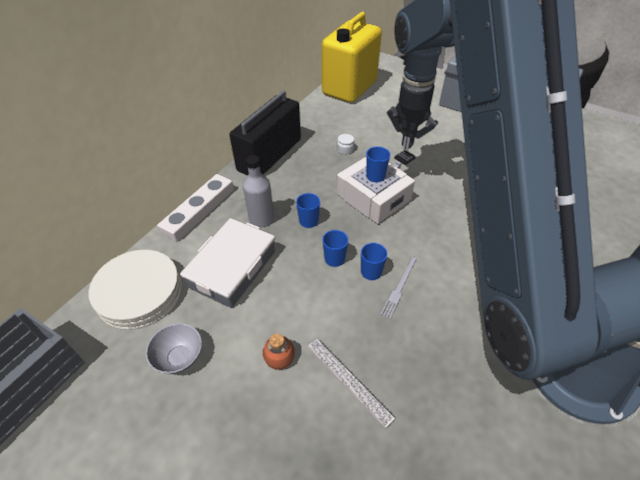

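The closed fingertips are over the pad, about 30 mm above it, and the cup stands centred on the plate. Now I'll press slowly.

```bash
python3 -m creep '{"claw":[0,0,0,0,0,0,0,0,0,0,0,0],"dp":[[0.1,0,1],[0.1,0,2],[0.1,0,2.5],[0.1,0,2.8],[0.1,0,3.0],[0.1,0,3.2],[0.1,0,3.4],[0.1,0,3.6],[0.1,0,3.8],[0.1,0,4.0],[0.1,0,4.0],[0.1,0,4.0]],"roll":[0,0,0,0,0,0,0,0,0,0,0,0]}'
```

```text
t: 13.2
tcp_pos: [0.5295, -0.3169, 0.0926]
tool_rot: [0.71, 0.705, -0.0, 0.0]
force: [-1.5, 0.5, 5.6]
finger_gap: -0.003
```

```bash
python3 -m creep '{"claw":[0,0,0,0,0,0,0,0,0,0,0,0],"dp":[[0,0,0.15],[0,0,0.3],[0,0,0.45],[0,0,0.6],[0,0,0.75],[0,0,0.9],[0,0,1.05],[0,0,1.2],[0,0,1.35],[0,0,1.5],[0,0,1.5],[0,0,1.5]],"roll":[0,0,0,0,0,0,0,0,0,0,0,0]}'
python3 -m creep '{"claw":[0,0,0,0,0,0,0,0,0,0],"dp":[[0,0,0.15],[0,0,0.3],[0,0,0.45],[0,0,0.6],[0,0,0.75],[0,0,0.9],[0,0,1.0],[0,0,1.1],[0,0,1.1],[0,0,1.1]],"roll":[0,0,0,0,0,0,0,0,0,0]}'
python3 - <<'E'
from h import *
w=snap('wrist','wrist10');s=snap('side','side10');print(manip.sense()['force'])
C=cloud(w);im=w['image'].astype(int)
k=(im.max(-1)-im.min(-1)<25)&(C[...,0]>.50)&(C[...,0]<.60)&(C[...,1]>-.255)&(C[...,1]<-.23)&(C[...,2]<.072)
print(np.median(C[k][:,2]),k.sum())
cv2.imwrite('pics/crop10.png',cv2.resize(s['image'][120:240,320:450,::-1],None,fx=5,fy=5,interpolation=cv2.INTER_CUBIC))
E
```

```text
t: 14.4
tcp_pos: [0.5295, -0.3169, 0.0779]
tool_rot: [0.71, 0.705, -0.0, 0.0]
force: [-2.0, 1.7, 8.3]
finger_gap: 0.001
t: 15.4
tcp_pos: [0.5295, -0.3169, 0.0678]
tool_rot: [0.709, 0.705, -0.0, 0.0]
force: [-4.1, 2.2, 12.3]
finger_gap: -0.002
[-3.06198287  2.71618409 12.97348926]
0.04365318925308349 18435
```

View pics/crop10.png

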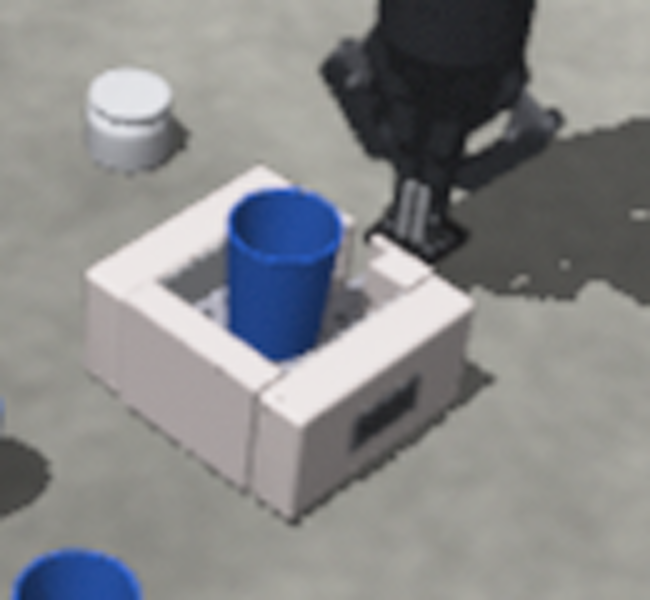

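View pics/wrist10.png

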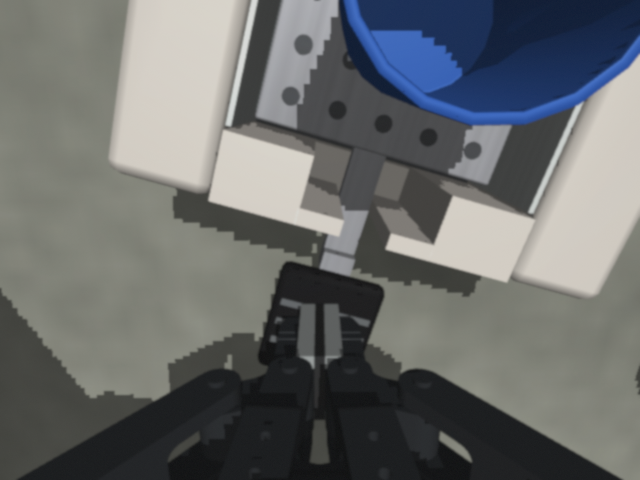

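The plate is down about 33–34 mm with the cup standing upright on it and 12–13 N on the fingers. I'll ease on past the third click.

```bash
python3 -m creep '{"claw":[0,0,0,0,0,0,0],"dp":[[0,0,0.1],[0,0,0.2],[0,0,0.3],[0,0,0.4],[0,0,0.45],[0,0,0.45],[0,0,0.45]],"roll":[0,0,0,0,0,0,0]}'
python3 -m creep '{"claw":[0,0,0,0],"dp":[[0,0,0.05],[0,0,0.1],[0,0,0.15],[0,0,0.15]],"roll":[0,0,0,0]}'
python3 -m creep '{"claw":[0,0,0,0],"dp":[[0,0,0.05],[0,0,0.1],[0,0,0.1],[0,0,0.1]],"roll":[0,0,0,0]}'
```

```text
t: 16.2
tcp_pos: [0.5296, -0.3169, 0.0631]
tool_rot: [0.709, 0.705, -0.0, 0.0]
force: [-2.9, 2.7, 13.0]
finger_gap: 0.002
t: 16.6
tcp_pos: [0.5296, -0.3169, 0.062]
tool_rot: [0.709, 0.705, -0.0, 0.0]
force: [-2.7, 2.4, 13.7]
finger_gap: -0.003
t: 17.0
tcp_pos: [0.5296, -0.3169, 0.0613]
tool_rot: [0.709, 0.705, -0.0, 0.0]
force: [-4.8, 1.7, 16.4]
finger_gap: 0.0
```

```bash
cat > lift.py <<'E'
from h import *
import sys
def plate(w):
    C=cloud(w);im=w['image'].astype(int)
    g=(im.max(-1)-im.min(-1)<25)&(C[...,0]>.50)&(C[...,0]<.60)&(C[...,1]>-.255)&(C[...,1]<-.23)&(C[...,2]>.02)
    z=C[g][:,2]; h,e=np.histogram(z,bins=np.arange(.02,.09,.001)); return [(round(e[i],4),h[i]) for i in np.argsort(-h)[:4]], np.median(z[z<.06])
for fn in ('wrist9','wrist10'): print(fn,plate(pickle.load(open('pics/'+fn+'.pkl','rb'))))
w=snap('wrist',sys.argv[1]);print(plate(w));s=manip.sense();print(s['tcp_pos'],s['force'])
C=cloud(w)
for fn in('wrist8',): 
    v=pickle.load(open('pics/'+fn+'.pkl','rb'))
E
python3 lift.py wrist11
```

```text
wrist9 ([(np.float64(0.076), np.int64(4594)), (np.float64(0.077), np.int64(2510)), (np.float64(0.075), np.int64(1891)), (np.float64(0.074), np.int64(1111))], np.float64(0.043999700282975424))
wrist10 ([(np.float64(0.043), np.int64(6668)), (np.float64(0.042), np.int64(2941)), (np.float64(0.074), np.int64(2603)), (np.float64(0.044), np.int64(2446))], np.float64(0.043502805899804146))
([(np.float64(0.036), np.int64(5365)), (np.float64(0.037), np.int64(5346)), (np.float64(0.074), np.int64(2921)), (np.float64(0.073), np.int64(1436))], np.float64(0.037124724136717586))
[ 0.52956611 -0.31693858  0.06129693] [-3.69821642  3.23327217 17.06147206]
```

```bash
python3 -m creep '{"claw":[0,0,0],"dp":[[0,0,0.05],[0,0,0.05],[0,0,0.05]],"roll":[0,0,0]}'; python3 -m creep '{"claw":[0,0,0],"dp":[[0,0,0.05],[0,0,0.05],[0,0,0.05]],"roll":[0,0,0]}';python3 -m creep '{"claw":[0,0,0],"dp":[[0,0,0.05],[0,0,0.05],[0,0,0.05]],"roll":[0,0,0]}'; python3 lift.py wrist12
```

```text
t: 17.35
tcp_pos: [0.5296, -0.3169, 0.0609]
tool_rot: [0.709, 0.705, -0.0, 0.0]
force: [-4.3, 2.6, 16.6]
finger_gap: 0.006
t: 17.65
tcp_pos: [0.5296, -0.3169, 0.0605]
tool_rot: [0.709, 0.705, -0.0, 0.0]
force: [-4.4, 3.1, 16.9]
finger_gap: 0.001
t: 17.95
tcp_pos: [0.5296, -0.317, 0.0601]
tool_rot: [0.709, 0.705, -0.0, 0.0]
force: [-4.3, 2.9, 18.3]
finger_gap: 0.002
wrist9 ([(np.float64(0.076), np.int64(4594)), (np.float64(0.077), np.int64(2510)), (np.float64(0.075), np.int64(1891)), (np.float64(0.074), np.int64(1111))], np.float64(0.043999700282975424))
wrist10 ([(np.float64(0.043), np.int64(6668)), (np.float64(0.042), np.int64(2941)), (np.float64(0.074), np.int64(2603)), (np.float64(0.044), np.int64(2446))], np.float64(0.043502805899804146))
([(np.float64(0.035), np.int64(6012)), (np.float64(0.036), np.int64(4576)), (np.float64(0.074), np.int64(2928)), (np.float64(0.073), np.int64(1506))], np.float64(0.036006959603569505))
[ 0.52959209 -0.31696378  0.06017274] [-4.33182436  3.32614271 17.97299938]
```

The lift reads about 40–41 mm by both plate depth and TCP, which is within error of the click. I'll feel for the solid stop at 42 mm as an exact reference, in 0.5 mm steps.

```bash
for i in 1 2 ; do python3 -m creep '{"claw":[0,0,0],"dp":[[0,0,0.05],[0,0,0.05],[0,0,0.05]],"roll":[0,0,0]}' | egrep 'tcp|force';done; python3 -m creep '{"claw":[0,0,0],"dp":[[0,0,0.05],[0,0,0.05],[0,0,0.05]],"roll":[0,0,0]}'; python3 -c "
from h import *
print(manip.sense()['force'],manip.sense()['tcp_pos'])"
```

```text
tcp_pos: [0.5296, -0.3169, 0.0597]
force: [-3.8, 2.6, 19.1]
tcp_pos: [0.5296, -0.3169, 0.0593]
force: [-4.2, 2.5, 19.2]
t: 18.9
tcp_pos: [0.5296, -0.317, 0.0589]
tool_rot: [0.709, 0.705, -0.0, 0.0]
force: [-5.2, 3.0, 19.6]
finger_gap: 0.002
[-5.15643051  3.01544139 19.62020708] [ 0.52956351 -0.31695181  0.05891621]
```

```bash
python3 lift.py wrist13; for i in 1 2 ; do python3 -m creep '{"claw":[0,0,0],"dp":[[0,0,0.05],[0,0,0.05],[0,0,0.05]],"roll":[0,0,0]}' | egrep 'tcp|force';done; python3 lift.py wrist14
```

```text
wrist9 ([(np.float64(0.076), np.int64(4594)), (np.float64(0.077), np.int64(2510)), (np.float64(0.075), np.int64(1891)), (np.float64(0.074), np.int64(1111))], np.float64(0.043999700282975424))
wrist10 ([(np.float64(0.043), np.int64(6668)), (np.float64(0.042), np.int64(2941)), (np.float64(0.074), np.int64(2603)), (np.float64(0.044), np.int64(2446))], np.float64(0.043502805899804146))
([(np.float64(0.034), np.int64(6573)), (np.float64(0.035), np.int64(3466)), (np.float64(0.074), np.int64(3090)), (np.float64(0.033), np.int64(1977))], np.float64(0.034821851944634746))
[ 0.52957684 -0.31694535  0.05891866] [-5.68627905  3.19596955 20.08165351]
tcp_pos: [0.5296, -0.317, 0.0589]
force: [-5.4, 2.7, 22.3]
tcp_pos: [0.5296, -0.317, 0.0589]
force: [-6.4, 4.3, 25.0]
wrist9 ([(np.float64(0.076), np.int64(4594)), (np.float64(0.077), np.int64(2510)), (np.float64(0.075), np.int64(1891)), (np.float64(0.074), np.int64(1111))], np.float64(0.043999700282975424))
wrist10 ([(np.float64(0.043), np.int64(6668)), (np.float64(0.042), np.int64(2941)), (np.float64(0.074), np.int64(2603)), (np.float64(0.044), np.int64(2446))], np.float64(0.043502805899804146))
([(np.float64(0.034), np.int64(6594)), (np.float64(0.035), np.int64(3429)), (np.float64(0.074), np.int64(3057)), (np.float64(0.033), np.int64(1953))], np.float64(0.03481496293803789))
[ 0.52958607 -0.31695888  0.05884014] [-6.07670158  4.3775308  24.86501469]
```

The solid stop is at TCP z = 0.0589, which is lift 0.042, so the third click (0.039) is at 0.0619. I'll ease off the stop slightly so the lever rests just past the third click.

```bash
python3 -m creep '{"claw":[0,0,0,0,0,0],"dp":[[0,0,-0.05],[0,0,-0.1],[0,0,-0.15],[0,0,-0.2],[0,0,-0.2],[0,0,-0.2]],"roll":[0,0,0,0,0,0]}'; python3 -m creep '{"claw":[0,0,0,0,0,0,0,0,0,0],"dp":[[0,0,0],[0,0,0],[0,0,0],[0,0,0],[0,0,0],[0,0,0],[0,0,0],[0,0,0],[0,0,0],[0,0,0]],"roll":[0,0,0,0,0,0,0,0,0,0]}'
python3 lift.py wrist15|tail -2
python3 - <<'E'
from h import *
s=snap('side','side15');snap('top','top15')
w=pickle.load(open('pics/wrist15.pkl','rb'))
E
```

```text
t: 20.2
tcp_pos: [0.5296, -0.3169, 0.0598]
tool_rot: [0.709, 0.705, -0.0, 0.0]
force: [-3.7, 2.5, 18.9]
finger_gap: -0.001
t: 21.2
tcp_pos: [0.5296, -0.3169, 0.0598]
tool_rot: [0.709, 0.705, -0.0, 0.0]
force: [-4.7, 3.8, 19.1]
finger_gap: 0.001
([(np.float64(0.035), np.int64(6635)), (np.float64(0.074), np.int64(3117)), (np.float64(0.036), np.int64(3096)), (np.float64(0.034), np.int64(2233))], np.float64(0.03574187346597057))
[ 0.5295581  -0.31694888  0.0598217 ] [-4.14092311  2.89699285 19.09460277]
```

View pics/side15.png

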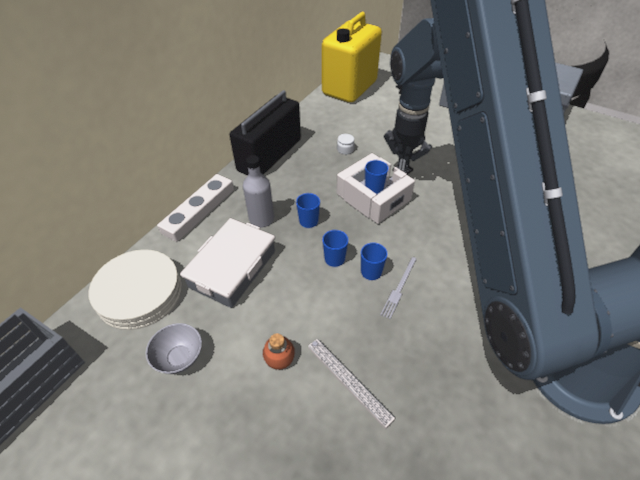

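View pics/top15.png

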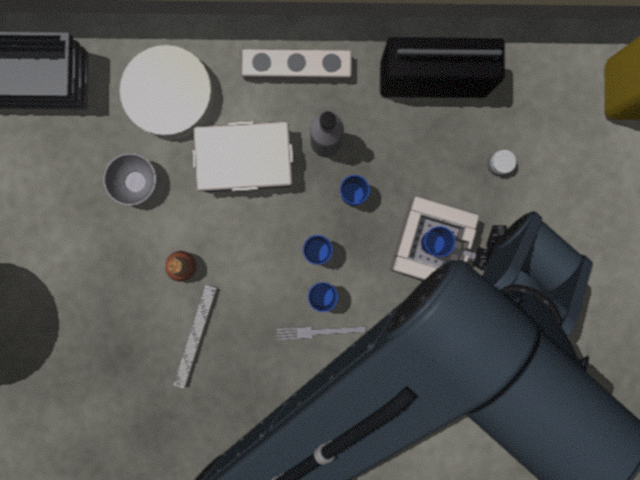

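Both views show the cup upright and centred on the sunken plate (top view (437,241)) and the bystanders in their original places. The lever is steady at lift ≈0.041.

```bash
python3 -c "
from station import workorder
print(workorder.sign_off())"
```

```text
the job is handed in; nothing more can be done
None
```

The cup is on the lift plate and the lever is held down just past the third click. I handed the job in at about 21 s.

- **Cup:** I took the leftmost of the four blue cups with a 20 N grip. I set it down with about 5 N of contact and let go. After release it stood upright at (0.560, -0.211), within about 1 mm of the plate centre I measured with the wrist camera. It was still upright after the plate sank.
- **Lever:** I pressed the pad with closed fingers until I felt the solid stop at TCP z = 0.0589, with about 25 N on the fingers. I then backed off about 1 mm, to a lift of about 0.041 m. It held steady there for over a second at about 19 N, and the plate depth in the wrist camera also gave about 0.041 m.
- **Surroundings:** the last side and top views show the other cups and the bystanders where they were.

**Checks that disagreed:**
- The top and side cameras put the steriliser about 6 mm apart in y. I used the wrist-camera value, which lies between them.
- The force readings showed no clear drop at the third click, so I relied on the solid stop as the reference.
- The holding force of about 19 N is slightly above the quoted 10–18 N.

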